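# Load the gel cassette into the casting stand and latch it

## Task

Take the gel cassette (the tallest of the three slabs in the white draining rack) and lower it, without letting it drop, into the slot of the casting stand until it stands fully home on the slot's floor. Then swing the stand's latch arm all the way over the cassette's top edge to lock it in. Leave the other slabs and everything else on the bench where they are.

Things in the scene. Friction and masses are not known exactly. Their poses are not given: they have to be found in the camera images.
- cassette: gel cassette, a flat grey upright slab with a pale window on both faces: 10 mm thick (its x), 80 mm wide (its y), 100 mm high (its z), 0.15 kg. Origin: centre of its underside. It starts standing loosely in one of the three places of the draining rack (which one varies). Grip it across its thickness near the middle of its top edge. Either face may look either way in the slot.
- rack: white plastic draining rack, fixed, 190 mm (its x) by 100 mm (its y). Origin: centre of its underside. Three places at x = -60, 0 and +60 mm, each a channel 15 mm wide between two rails along y, 80 mm long; channel floor at z = 10 mm, rail tops at z = 36 mm. A slab in it has its faces looking along the rack's x.
- low_plate: plain glass plate in the rack, 8 mm thick, 80 mm wide, 60 mm high; stays there. Origin: centre of its underside.
- narrow_plate: plain narrow glass plate in the rack, 8 mm thick, 45 mm wide, 60 mm high; stays there. Origin: centre of its underside.
- stand: casting stand, fixed: grey base plate 100 mm (its x) by 170 mm (its y) by 12 mm, carrying a white slot block with one upright slot, and at y = -66 mm a steel post of 14 mm diameter that bears the latch arm. Origin: centre of its underside.
- slot_floor (a point): centre of the slot's floor, 12 mm above the bench. Axes as the stand's, z up. The slot is 13 mm wide (x) and 90 mm long (y), so the cassette's 80 mm width lies along y. Its straight walls rise 43 mm above the floor.
- slot_mouth (a point): centre of the slot's mouth, 56 mm above its floor: the top of the flared lips, which lead in over the last 13 mm and open to about 28 mm by 105 mm. A seated cassette stands 44 mm proud of the mouth.
- latch (a joint): latch arm on the post's vertical axis. 0 = closed (at its stop, arm along the stand's +y, over the cassette's top edge); grows counter-clockwise seen from above; about 1.57 points to the stand's -x. Starts open, at 1.5 to 2.1, and stays where left. The arm is a steel bar 14 mm wide, 8 mm thick, its underside 4 mm above a seated cassette.
- latch_pivot (a point): point on the latch's vertical axis at the underside of the arm, 116 mm above the bench.
- latch_knob (a point): centre of the top of the black upright knob on the latch arm: a cylinder 14 mm in diameter and 26 mm tall, 55 mm from the pivot axis, top 150 mm above the bench.
- tip_box: closed pipette-tip box, 85 x 120 x 60 mm; bystander. Origin: centre of its underside.
- tube_rack: yellow tube rack, 100 x 200 x 28 mm; bystander. Origin: centre of its underside.
- wash_bottle: wash bottle, 64 mm diameter, 170 mm tall; bystander. Origin: centre of its underside.
- beaker: glass beaker, 70 mm diameter, 85 mm tall; bystander. Origin: centre of its underside.
- weigh_cup: small white weighing cup, 50 mm diameter, 30 mm tall; bystander. Origin: centre of its underside.
Not all that is in view belongs to the job. Several things have the shape of the cassette; the one meant has the colours described above.

How it is judged:
By the outcome, as a careful person would: the job done as asked, in the order asked, and still so for the second after the job is handed in, with the robot touching nothing.
It also fails if it takes over 61 s, if anything falls off the work surface, if the arm or the gripper's body presses on something with over 40 N, if the wrist force passes 120 N, or if a joint passes its speed limit or range.

## Robot

A 6-joint arm with a two-finger parallel gripper is mounted at the origin on the work surface. World frame = base frame: x ahead of the robot, y to its left, z up, the work surface at z = 0. Lengths are in mm, angles in rad, forces in N, time in s.
With the tool pointing down it reaches from about 400 to 925 mm from the base axis. Payload 12.5 kg.
Tool frame: the origin (TCP) lies midway between the tips of the shut fingers; the grasp point (between the pads) lies 19 mm behind it; z points along the fingers, y is the line along which they close (so a half turn about z gives the same grasp; the last joint's range is limited). The gripper opens to 95 mm and grips with 3 to 60 N. Pads are 20 mm wide; open, the fingers measure 119 mm over their backs; the gripper's body (75 mm by 180 mm) begins 59 mm behind the grasp point.
Start: joints at [1.179, 0.491, 1.559, -0, 1.092, -0.106], TCP at [176.186, 599.671, 214.661] pointing down, gripper open.
Joint ranges: [-3.1, 3.1], [-0.84, 2.19], [0.05, 2.79], [-1.13, 4.28], [0.06, 2.93], [-2.69, 2.69]. Speed limits (rad/s): [2.22, 2.22, 2.79, 3.14, 3.14, 3.14].

## Interface

Orientations are given as [roll, pitch, yaw] about the fixed x, y, z axes, in that order (R = Rz(yaw) Ry(pitch) Rx(roll)).
In Python, from cell import env gives the robot as it stands.
- The arm moves only by the shell command python3 -m inch 'ROWS'. ROWS is JSON, a list of rows, each a list of 7 numbers: the turn, a rotation vector about the tool's x, y, z in rad, then the shift along the tool's x, y, z in cm, then the closure, from -1 (fully open) to 1 (shut). A call has 1 to 20 rows; each row shifts and turns the commanded pose from where the row before left it, along the tool's axes as they then stand; what a row does not reach is not made up. A row lasts 1/8 s, in which the tool goes at most 62.5 mm and 10.7 degrees, less where a joint would pass 70% of its speed; a pose out of reach is approached as far as the arm can. A call with a gripper value outside its range is refused whole. The fingers move at their own pace and stop on an object; the grip force is fixed at half the most. Time passes only in rows, so rows that do not move let the fingers close. It gives the time, the measured TCP pose, the force, the opening and the grip force at its end, in the units of the state.
- env.state(): the state, without advancing time (a new reading comes with each control period).
- env.read_camera(name): name is "side" or "top" or "wrist"; returns a dict with "img" (480x640x3 uint8, red, green, blue), "depth" (480x640 float32, mm along the optical axis (not along the pixel's ray), 0 where there is no reading), "fx", "fy", "cx", "cy" (pixels), "D" ([k1, k2, p1, p2, k3] as OpenCV has them; the pictures are not rectified), "position" and "orientation" of the camera in the world. Camera axes: x right, y down, z forward; pixel columns grow to the right and rows downward; lengths in mm; the calibration is good to about 2 mm. A picture is of the moment at which its call begins.
- env.job_done(): hands the job in; it is judged then, once.
Trained networks look in a picture, given as the dict that the camera call returned (one of the last four; its "shot" number tells which), for a name from the list of things; names that differ only in an ending like _2 or _b are one class to them, and where a whole thing is asked for, a point or a joint stands for the part that bears it (a point fixed in the world has none). Each returns a list of dicts, best first, with "score" (0 to 1); they miss things now and then, are a little off and sometimes report something else, mostly with a low value. They report only what shows in the picture. A call takes as long as a camera call. They do not tell look-alikes from the thing itself.
- env.find_in(picture, target): "centre" ([x, y, z] in mm, in the coordinates of the camera as it stood for that picture, good to about 4 mm: the middle of the surface that is visible of it).
- env.trace(picture, target): "mask" (480x640 bool, what is visible of it).
The state is a dict: "t": time; "joints": joint angles; "qvel": joint speeds; "tau": joint torques, N m; "eef_pos": TCP position; "tcp_rot": TCP orientation; "ft_force": force on the tool from outside, world axes, zero at the start; "moment": the same for the moment, N m; "opening": opening from 0.0 (shut) to 1.0 (fully open); "grip_force": force on a finger pad.
Only numpy, scipy, OpenCV 4.12 (cv2) and the standard library are available. Lean on these libraries where they do the work, as an engineer would, in place of code of your own. Each camera call takes 0.05 s, during which the arm holds its last target. There are 200 camera calls.

## Working session

There is one attempt and no reset: what is moved stays moved. The work goes in short steps, Python scripts to look and compute and a shell command to move; the robot and the scene stay as the last step left them, time stands still between calls to the robot, and variables do not carry over. Pictures are saved under pics/ and viewed, at most 10 in all, crops included, and the job is handed in when it is done.

```bash
mkdir -p pics; ls; cat > h.py <<'E'
import numpy as np, cv2
from scipy.spatial.transform import Rotation as R
from cell import env
def cam(n): return env.read_camera(n)
def Rc(p):
    o=np.array(p["orientation"],float)
    return o if o.shape==(3,3) else R.from_euler('xyz',o).as_matrix()
def w(p,c): return Rc(p)@np.array(c)+np.array(p["position"])
def K(p): return np.array([[p["fx"],0,p["cx"]],[0,p["fy"],p["cy"]],[0,0,1.]])
def cloud(p,mask=None):
    d=p["depth"]; m=(d>0) if mask is None else (mask&(d>0))
    v,u=np.nonzero(m)
    n=cv2.undistortPoints(np.stack([u,v],1).astype(np.float64)[:,None],K(p),np.array(p["D"],float))[:,0]
    z=d[v,u]; c=np.c_[n*z[:,None],z]
    return c@Rc(p).T+np.array(p["position"]),np.c_[u,v]
def save(p,name): cv2.imwrite("pics/"+name,p["img"][:,:,::-1])
E
python3 - <<'E'
from h import *
for n in ["top","side"]:
    p=cam(n); save(p,n+"0.png"); print(n,p["position"],p["orientation"],p["fx"],p["D"])
    for t in ["cassette","rack","stand","latch_knob","latch"]:
        for r in env.find_in(p,t)[:4]: print(t,round(r["score"],2),w(p,r["centre"]).round(0))
print(env.state())
E
```

```text
pics
top [ 427.52744761   -7.55074538 1460.38298815] [-3.05824762 -0.004641   -1.58208339] 596.0893624280193 [0.00855718 0.         0.         0.         0.        ]
cassette 0.86 [328. 228. 100.]
cassette 0.74 [471. 169. 103.]
cassette 0.74 [619.  79. 101.]
cassette 0.59 [615. 193.  82.]
rack 0.91 [472. 157.  12.]
stand 0.98 [ 546. -127.   14.]
latch_knob 0.67 [ 515. -192.  127.]
latch 0.66 [ 518. -192.  123.]
side [ 487.57795408 1073.49487332  750.84037747] [-2.10167238 -0.01304422 -3.07761848] 466.79512818940617 [-0.1198599  0.         0.         0.         0.       ]
cassette 0.87 [471. 178.  77.]
cassette 0.85 [331. 272.  70.]
cassette 0.72 [619.  83.  62.]
cassette 0.7 [613. 225.  68.]
rack 0.9 [468. 237.  13.]
rack 0.61 [741. 218.  58.]
stand 0.61 [ 543. -107.   26.]
latch_knob 0.56 [ 500. -188.  128.]
latch 0.45 [ 504. -191.  126.]
latch 0.44 [418. 473.  55.]
{'t': 0.6, 'joints': array([ 1.17939031e+00,  4.90890355e-01,  1.55893477e+00,  5.19305586e-06,
        1.09168346e+00, -1.05603030e-01]), 'qvel': array([ 3.05843899e-05,  1.47514387e-04,  1.77177763e-03,  8.80528033e-04,
       -1.94624428e-03, -1.36627497e-03]), 'tau': array([ 1.11212488e-03, -6.12203979e+01, -2.58355755e+01,  6.92732516e-02,
        4.45605686e-02,  2.70836017e-05]), 'eef_pos': array([176.18553886, 599.65773211, 214.65494761]), 'tcp_rot': array([3.14150856e+00, 4.27940005e-06, 2.85578728e+00]), 'ft_force': array([0.49174609, 1.10961932, 0.24323282]), 'moment': array([-0.0091564 ,  0.02455537,  0.03456547]), 'grip_force': 0.0, 'opening': 0.9994177515698373}
```

View pics/top0.png

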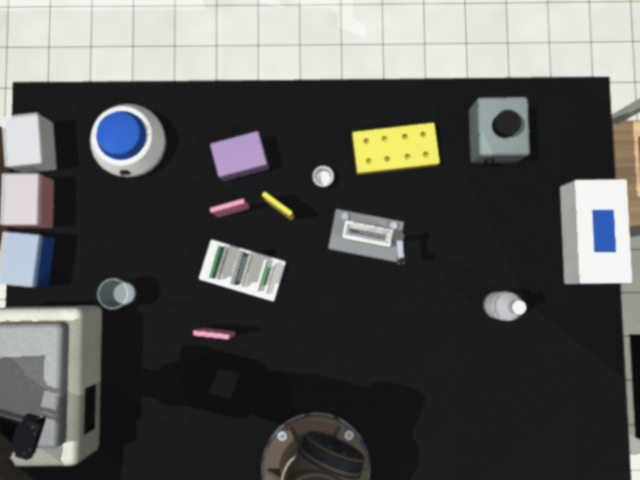

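View pics/side0.png

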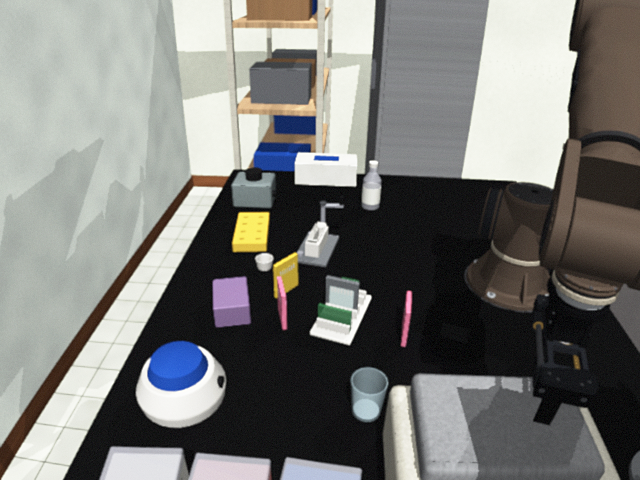

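The top view shows the grey cassette in the rack's middle place, around (240,268), between two green plates. The stand is at (367,235) with the latch at (400,250) hanging open. The pink and yellow slabs are look-alikes. I'll estimate the angles and then get wrist-camera views.

```bash
cat >> h.py <<'E'
def ang(P):
    r=cv2.minAreaRect(P[:,:2].astype(np.float32)); b=cv2.boxPoints(r)
    e=b[1]-b[0],b[2]-b[1]; l=max(e,key=np.linalg.norm); s=min(e,key=np.linalg.norm)
    return np.array(r[0]).round(1),np.linalg.norm(l).round(1),np.linalg.norm(s).round(1),round(float(np.arctan2(l[1],l[0])),3)
E
python3 - <<'E'
from h import *
p=cam("top")
for t,lo,hi in [("rack",4,45),("stand",4,20),("stand",60,76),("cassette",90,112)]:
    r=env.trace(p,t)[0]; P,_=cloud(p,r["mask"])
    m=(P[:,2]>lo)&(P[:,2]<hi); print(t,r["score"],m.sum(),ang(P[m]) if m.sum()>4 else P[:,2].mean())
P,_=cloud(p); c=P-[471,169,0]; m=(np.hypot(c[:,0],c[:,1])<60)&(P[:,2]>85)&(P[:,2]<115); print("cass",m.sum(),ang(P[m]))
c=P-[515,-192,0]; m=(np.hypot(c[:,0],c[:,1])<90)&(P[:,2]>108)&(P[:,2]<170); print("latch",m.sum(),ang(P[m]));print(P[m].round(0)[::4])
q=cam("wrist"); print(R.from_matrix(Rc(q)).as_euler('xyz'),q["position"],q["fx"])
T=R.from_euler('xyz',env.state()["tcp_rot"]); print(T.inv().apply(np.array(q["position"])-env.state()["eef_pos"]), (T.inv()*R.from_matrix(Rc(q))).as_matrix().round(3))
E
```

```text
rack 0.78 2500 (array([470.8, 172.3]), np.float32(191.3), np.float32(101.4), 1.267)
stand 0.57 1858 (array([ 550.5, -134.7]), np.float32(180.8), np.float32(103.3), 1.366)
stand 0.57 351 (array([ 551.4, -132.8]), np.float32(119.9), np.float32(38.9), 1.351)
cassette 0.94 160 (array([616.9, 194.3]), np.float32(76.9), np.float32(11.4), -1.3)
cass 200 (array([473.5, 172.5]), np.float32(79.4), np.float32(11.1), -0.284)
latch 223 (array([ 513.2, -193.8]), np.float32(70.5), np.float32(18.6), 0.01)
[[ 548. -191.  131.]
 [ 546. -187.  132.]
 [ 546. -196.  132.]
 [ 544. -189.  132.]
 [ 544. -198.  132.]
 [ 542. -187.  131.]
 [ 542. -196.  127.]
 [ 540. -185.  128.]
 [ 539. -193.  132.]
 [ 539. -202.  134.]
 [ 537. -192.  128.]
 [ 537. -200.  130.]
 [ 535. -189.  129.]
 [ 535. -198.  128.]
 [ 533. -189.  129.]
 [ 532. -198.  131.]
 [ 530. -191.  132.]
 [ 531. -201.  125.]
 [ 528. -194.  125.]
 [ 527. -188.  120.]
 [ 526. -196.  124.]
 [ 524. -192.  126.]
 [ 524. -201.  123.]
 [ 522. -197.  122.]
 [ 520. -192.  122.]
 [ 519. -201.  125.]
 [ 517. -196.  126.]
 [ 515. -191.  127.]
 [ 515. -200.  126.]
 [ 513. -196.  126.]
 [ 510. -191.  126.]
 [ 510. -200.  126.]
 [ 508. -196.  123.]
 [ 506. -189.  128.]
 [ 506. -198.  125.]
 [ 504. -191.  124.]
 [ 503. -200.  128.]
 [ 502. -194.  122.]
 [ 502. -203.  120.]
 [ 500. -197.  119.]
 [ 497. -190.  120.]
 [ 497. -198.  127.]
 [ 495. -193.  126.]
 [ 495. -202.  124.]
 [ 492. -197.  128.]
 [ 490. -193.  126.]
 [ 489. -199.  149.]
 [ 487. -191.  155.]
 [ 487. -200.  155.]
 [ 485. -192.  152.]
 [ 484. -200.  152.]
 [ 482. -191.  155.]
 [ 482. -200.  152.]
 [ 480. -192.  152.]
 [ 480. -200.  153.]
 [ 478. -194.  148.]]
[ 2.84930424e+00 -8.55503502e-05  1.28594753e+00] [ 97.7213406  622.87821604 386.57088564] 337.10149952564075
[ 8.18159449e+01  1.60191848e-01 -1.71901019e+02] [[ 0.001 -0.958 -0.288]
 [ 1.     0.001  0.   ]
 [ 0.    -0.288  0.958]]
```

```bash
python3 -m inch '[[0,0,0,-2.9,-2.34,0,-1],[0,0,0,-2.9,-2.34,0,-1],[0,0,0,-2.9,-2.34,0,-1],[0,0,0,-2.9,-2.34,0,-1],[0,0,0,-2.9,-2.34,0,-1],[0,0,0,-2.9,-2.34,0,-1],[0,0,0,-2.9,-2.34,0,-1],[0,0,0,-2.9,-2.34,0,-1],[0,0,0,-2.9,-2.34,0,-1],[0,0,0,-2.9,-2.34,0,-1],[0,0,0,-2.9,-2.34,0,-1],[0,0,0,-2.9,-2.34,0,-1],[0,0,0,-2.9,-2.34,0,-1],[0,0,0,-2.9,-2.34,0,-1],[0,0,0,0,0,0,-1],[0,0,0,0,0,0,-1]]'
python3 - <<'E'
from h import *
p=cam("wrist"); save(p,"w1.png")
s=env.state(); print(s["eef_pos"],s["tcp_rot"])
P,uv=cloud(p)
for nm,q,lo,hi,rad in [("cass",(473,172),95,120,55),("rack",(472,172),25,42,112),("rackall",(472,172),4,45,112)]:
    c=P[:,:2]-q; m=(np.hypot(c[:,0],c[:,1])<rad)&(P[:,2]>lo)&(P[:,2]<hi); print(nm,m.sum(),ang(P[m]),np.median(P[m][:,2]),uv[m].mean(0))
for t in ["cassette","rack"]:
    for r in env.trace(p,t)[:4]:
        Q,u=cloud(p,r["mask"]); print(t,r["score"],u.mean(0).round(),np.median(Q,0).round(1),np.percentile(Q[:,2],98))
E
```

```text
t: 2.9
eef_pos: [473.0, 171.2, 214.6]
tcp_rot: [3.141, -0.0, 2.855]
ft_force: [-0.1, 0.8, -0.1]
opening: 0.999
grip_force: 0.0
[472.85531666 171.43957964 214.63065294] [ 3.14147945e+00 -2.79436955e-04  2.85615710e+00]
cass 1049 (array([473.5, 174.8]), np.float32(79.5), np.float32(10.0), -0.283) 111.70403401894089 [318.11725453 236.11630124]
rack 2756 (array([470.6, 174.2]), np.float32(146.4), np.float32(80.2), 1.272) 37.40660120209483 [316.43541364 214.05515239]
rackall 11976 (array([461.1, 173.6]), np.float32(217.6), np.float32(194.3), 1.353) 12.037469920750539 [314.14612558 208.44789579]
cassette 0.9 [372. 331.] [609.7 202.4  43.9] 102.8827339551501
cassette 0.76 [335.  44.] [326.9 232.6  87.1] 103.00685706974582
cassette 0.67 [276. 378.] [618.3  85.7  89.2] 102.74859275976166
cassette 0.59 [318. 232.] [466.2 176.3 111.6] 113.07570655112785
rack 0.91 [314. 208.] [462.9 171.3  12. ] 38.548915109342175
```

View pics/w1.png

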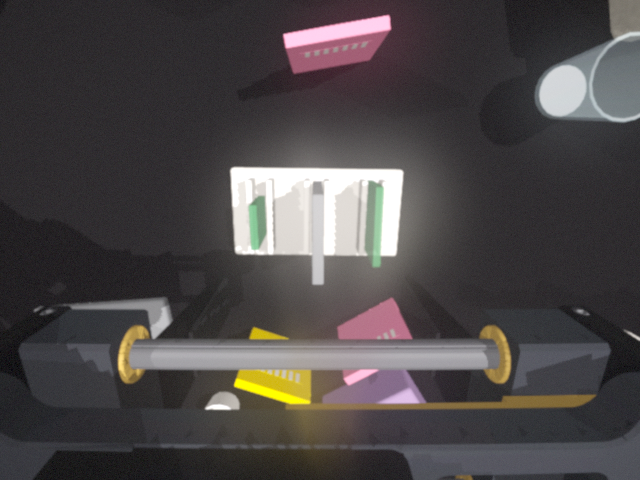

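The wrist view shows the cassette's top edge at (318,180–284), standing mid-channel and already parallel to the pads. I'll shift 2.4 mm along tool y, descend and close.

```bash
python3 -m inch '[[0,0,0,0,0.24,1.4,-1],[0,0,0,0,0,2.2,-1],[0,0,0,0,0,2.2,-1],[0,0,0,0,0,2.2,-1],[0,0,0,0,0,2.0,-1],[0,0,0,0,0,1.6,-1],[0,0,0,0,0,1.0,-1],[0,0,0,0,0,0.7,-1],[0,0,0,0,0,0,-1]]'; python3 -m inch '[[0,0,0,0,0,0,1],[0,0,0,0,0,0,1],[0,0,0,0,0,0,1],[0,0,0,0,0,0,1],[0,0,0,0,0,0,1],[0,0,0,0,0,0,1],[0,0,0,0,0,0,1],[0,0,0,0,0,0,1]]'
```

```text
t: 4.18
eef_pos: [473.9, 173.3, 81.3]
tcp_rot: [-3.141, -0.0, 2.856]
ft_force: [-1.8, -0.1, 0.9]
opening: 1.0
grip_force: 0.0
t: 5.18
eef_pos: [474.1, 173.2, 81.6]
tcp_rot: [3.142, 0.0, 2.856]
ft_force: [-0.3, -0.2, 0.7]
opening: 0.214
grip_force: 0.0
```

```bash
python3 -m inch '[[0,0,0,0,0,0,1],[0,0,0,0,0,0,1],[0,0,0,0,0,0,1],[0,0,0,0,0,0,1],[0,0,0,0,0,0,1]]'
```

```text
t: 5.8
eef_pos: [474.0, 173.2, 81.6]
tcp_rot: [3.142, -0.0, 2.856]
ft_force: [0.2, 0.2, -0.8]
opening: 0.101
grip_force: 30.0
```

Gripped at 9.6 mm, 30 N. Now I'll lift, turn, and go to a viewing pose by the stand.

```bash
python3 -m inch '[[0,0,0,0,0,-0.5,1],[0,0,0,0,0,-1,1],[0,0,0,0,0,-1.5,1],[0,0,0,0,0,-2,1],[0,0,0,0,0,-2,1],[0,0,0,0,0,-2.5,1],[0,0,0,0,0,-2.5,1],[0,0,0,0,0,-2,1],[0,0,0,0,0,-1.5,1],[0,0,0,0,0,-0.5,1]]'; python3 -m inch '[[0,0,0.075,0,0,0,1],[0,0,0.142,0,0,0,1],[0,0,0.142,0,0,0,1],[0,0,0.142,0,0,0,1],[0,0,0.142,0,0,0,1],[0,0,0.142,0,0,0,1],[0,0,0.142,0,0,0,1],[0,0,0.142,0,0,0,1],[0,0,0.142,0,0,0,1],[0,0,0.142,0,0,0,1],[0,0,0.142,0,0,0,1]]'; python3 -m inch '[[0,0,0,-1.5,0.6,0,1],[0,0,0,-3,1.2,0,1],[0,0,0,-3.5,1.4,0,1],[0,0,0,-3.5,1.4,0,1],[0,0,0,-3.5,1.4,0,1],[0,0,0,-3.5,1.4,0,1],[0,0,0,-3.5,1.4,0,1],[0,0,0,-3.5,1.4,0,1],[0,0,0,-3.5,1.4,0,1],[0,0,0,-3,1.2,0,1],[0,0,0,-2.0,0.8,0,1],[0,0,0,-0.8,0.2,0,1],[0,0,0,0,0,0,1],[0,0,0,0,0,0,1]]'
python3 - <<'E'
from h import *
p=cam("wrist"); save(p,"w2.png")
s=env.state(); print(s["eef_pos"],s["tcp_rot"])
P,uv=cloud(p)
c=P[:,:2]-[551,-133]; rr=np.hypot(c[:,0],c[:,1])
for lo,hi in [(4,20),(40,80),(60,80),(105,140),(140,165),(165,230)]:
    m=(rr<130)&(P[:,2]>lo)&(P[:,2]<hi)
    if m.sum()>5: print(lo,hi,m.sum(),ang(P[m]),np.median(P[m],0).round(1),uv[m].mean(0).round())
for t in ["latch_knob","stand","latch_pivot","slot_mouth"]:
    for r in env.find_in(p,t)[:2]: print(t,r["score"],w(p,r["centre"]).round(1))
E
```

```text
t: 7.05
eef_pos: [474.1, 173.2, 242.7]
tcp_rot: [3.141, 0.001, 2.856]
ft_force: [0.3, 1.2, -2.5]
opening: 0.105
grip_force: 30.0
t: 8.43
eef_pos: [473.7, 173.1, 241.1]
tcp_rot: [-3.141, 0.0, 1.356]
ft_force: [0.5, -0.2, -1.9]
opening: 0.106
grip_force: 30.0
t: 10.18
eef_pos: [536.3, -195.1, 241.7]
tcp_rot: [-3.141, -0.0, 1.362]
ft_force: [0.5, 0.5, -1.9]
opening: 0.104
grip_force: 30.0
[ 536.36819648 -195.05620591  241.69294457] [-3.14147758e+00 -1.94963577e-04  1.36201562e+00]
4 20 8849 (array([ 558.8, -130.2]), np.float32(240.5), np.float32(234.8), -0.094) [ 553.9 -115.6   13.7] [315. 142.]
40 80 3326 (array([ 552.7, -132.2]), np.float32(120.7), np.float32(41.2), 1.371) [ 554.4 -123.4   61.5] [317. 149.]
60 80 1875 (array([ 552.5, -132.9]), np.float32(119.2), np.float32(34.0), 1.374) [ 555.9 -122.4   67. ] [317. 148.]
105 140 825 (array([ 514.6, -194.2]), np.float32(71.3), np.float32(14.8), 0.023) [ 508.  -192.6  125.7] [284. 241.]
140 165 277 (array([ 485.5, -195.7]), np.float32(13.6), np.float32(13.4), 0.33) [ 486.3 -194.5  151.5] [255. 256.]
165 230 274 (array([ 544.8, -155.9]), np.float32(10.1), np.float32(1.5), -0.223) [ 545.1 -155.6  207.2] [315. 210.]
latch_knob 0.68 [ 497.9 -192.7  126. ]
stand 0.73 [ 550.5 -120.8   18.3]
stand 0.24 [ 539.4 -177.   266.9]
latch_pivot 0.82 [ 551.4 -125.1   11.7]
slot_mouth 0.62 [ 496.8 -193.8  127.1]
slot_mouth 0.55 [ 553.4 -122.4   15.5]
```

View pics/w2.png

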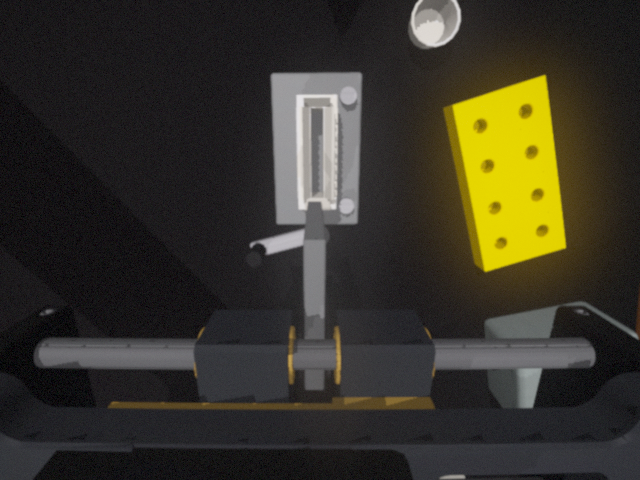

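The wrist view shows the slot at about (318,150), running nearly parallel to the held cassette (vertical strip at x≈315). The latch arm is at (280,240) with its knob at (257,255). Next I'll refine the slot pose in the tool frame.

```bash
cat > slot.py <<'E'
from h import *
p=cam("wrist"); s=env.state(); T=R.from_euler('xyz',s["tcp_rot"])
P,uv=cloud(p); Q=T.inv().apply(P-s["eef_pos"])   # tool frame
c=P[:,:2]-[552,-133]; rr=np.hypot(c[:,0],c[:,1])
img=p["img"][uv[:,1],uv[:,0]].astype(int)
lip=(rr<75)&(P[:,2]>60)&(P[:,2]<76)
base=(rr<105)&(P[:,2]>9)&(P[:,2]<18)&(img.sum(1)>200)
L=Q[lip]; B=Q[base]
for n,X in [("lip",L),("base",B)]:
    print(n,len(X),ang(X),"z",np.median(X[:,2]))
# slot mid line by x bins (tool x): inner gap in lip and inner walls
for x in range(30,101,10):
    m=(rr<75)&(abs(Q[:,0]-x)<4)&(abs(Q[:,1]-18)<40)
    a=Q[m&(P[:,2]>64)&(P[:,2]<76)][:,1]
    f=Q[m&(P[:,2]<24)&(abs(Q[:,1]-15)<14)][:,1]
    if len(a)<4: continue
    a=np.sort(a); g=np.argmax(np.diff(a)); print(x,"outer",a[0].round(1),a[-1].round(1),"gap",a[g].round(1),a[g+1].round(1),"floor",(f.min().round(1),f.max().round(1)) if len(f) else None)
h=Q[(Q[:,2]>0)&(Q[:,2]<75)&(abs(Q[:,1])<15)&(abs(Q[:,0])<50)]
print("held",ang(h),np.median(h,0).round(1),h[:,2].max())
E
python3 slot.py
```

```text
lip 1903 (array([65.7,  2.7]), np.float32(117.9), np.float32(34.1), -0.01) z 174.66386285105085
base 8772 (array([69.4,  2.6]), np.float32(170.1), np.float32(100.2), -0.009) z 227.945023027918
30 outer -13.6 19.3 gap -7.5 14.3 floor (np.float64(1.0), np.float64(28.3))
40 outer -13.5 19.2 gap -8.4 14.1 floor (np.float64(2.1), np.float64(28.1))
50 outer -13.4 19.0 gap -7.4 13.1 floor (np.float64(2.1), np.float64(28.9))
60 outer -14.3 18.9 gap -8.3 14.0 floor (np.float64(2.1), np.float64(28.8))
70 outer -14.2 19.7 gap -8.3 13.7 floor (np.float64(2.1), np.float64(28.6))
80 outer -14.0 19.6 gap -8.2 13.7 floor (np.float64(2.0), np.float64(28.4))
90 outer -13.9 19.4 gap -9.1 13.5 floor (np.float64(2.0), np.float64(28.2))
100 outer -13.9 18.2 gap -8.1 13.4 floor (np.float64(2.0), np.float64(29.0))
held (array([40.1,  0.1]), np.float32(10.1), np.float32(1.5), 1.55) [40.5  0.3 25.8] 67.62553571771183
```

```bash
python3 -m inch '[[0,0,-0.009,1.0,0.05,0,1],[0,0,0,1.6,0.05,0,1],[0,0,0,1.8,0.05,0,1],[0,0,0,1.6,0.05,0,1],[0,0,0,0.94,0.05,0,1],[0,0,0,0,0,1.5,1],[0,0,0,0,0,2,1],[0,0,0,0,0,2,1],[0,0,0,0,0,1.6,1],[0,0,0,0,0,0.8,1],[0,0,0,0,0,0.4,1],[0,0,0,0,0,0,1],[0,0,0,0,0,0,1]]'
python3 - <<'E'
from h import *
p=cam("wrist"); cv2.imwrite("pics/w3.png",cv2.resize(p["img"][100:400,170:470,::-1],(600,600),interpolation=cv2.INTER_CUBIC))
s=env.state(); print(s["eef_pos"],s["tcp_rot"])
T=R.from_euler('xyz',s["tcp_rot"]); P,uv=cloud(p); Q=T.inv().apply(P-s["eef_pos"])
for x in range(30,62,4):
    m=(abs(Q[:,0]-x)<2)&(abs(Q[:,1])<30)
    a=np.sort(Q[m&(P[:,2]>62)&(P[:,2]<76)][:,1])
    if len(a)>4: print(x,len(a),"lip",a[0].round(1),a[-1].round(1))
h=Q[(Q[:,2]>0)&(Q[:,2]<68)&(abs(Q[:,1])<15)&(abs(Q[:,0])<50)]
print("held",ang(h),np.median(h,0).round(1))
b=(P[:,2]>9)&(P[:,2]<18)&(p["img"][uv[:,1],uv[:,0]].astype(int).sum(1)>200)&(abs(Q[:,0])<100)&(abs(Q[:,1])<60)
print("base",b.sum(),ang(Q[b]),Q[b].min(0),Q[b].max(0))
E
```

```text
t: 12.1
eef_pos: [553.1, -128.5, 159.1]
tcp_rot: [3.141, 0.0, 1.37]
ft_force: [0.4, 0.5, -1.0]
opening: 0.103
grip_force: 30.0
[ 553.0580064  -128.48207167  159.10905304] [3.14068794e+00 2.84482158e-05 1.36984255e+00]
30 90 lip -16.7 17.3
34 93 lip -16.8 17.3
38 93 lip -16.7 17.1
42 93 lip -16.6 17.1
46 45 lip -16.6 16.9
50 108 lip -12.7 13.2
54 169 lip -12.5 12.9
held (array([40.1,  0.2]), np.float32(10.1), np.float32(1.5), 1.553) [40.4  0.4 26.1]
base 9951 (array([0.5, 0.3]), np.float32(167.3), np.float32(100.3), -0.002) [-83.21807293 -49.85825933 141.15394517] [ 84.18034956  50.44483816 149.54794815]
```

View pics/w3.png

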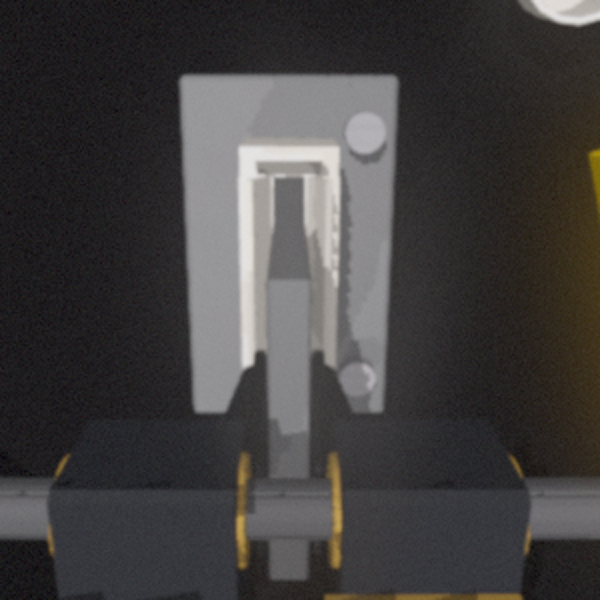

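In this crop the cassette (x≈290) is centred between the lips (240–340). Lowering.

```bash
python3 -m inch '[[0,0,0,0,0,0.8,1],[0,0,0,0,0,0.8,1],[0,0,0,0,0,0.6,1],[0,0,0,0,0,0.4,1],[0,0,0,0,0,0.4,1],[0,0,0,0,0,0.4,1],[0,0,0,0,0,0.3,1],[0,0,0,0,0,0,1]]';python3 -m inch '[[0,0,0,0,0,0.4,1],[0,0,0,0,0,0.5,1],[0,0,0,0,0,0.6,1],[0,0,0,0,0,0.6,1],[0,0,0,0,0,0.6,1],[0,0,0,0,0,0.4,1],[0,0,0,0,0,0.3,1],[0,0,0,0,0,0,1]]'
```

```text
t: 13.15
eef_pos: [552.8, -128.4, 121.4]
tcp_rot: [-3.141, -0.0, 1.37]
ft_force: [-0.1, -0.4, -1.0]
opening: 0.101
grip_force: 30.0
t: 14.15
eef_pos: [552.8, -128.4, 87.4]
tcp_rot: [-3.141, -0.0, 1.37]
ft_force: [0.5, 0.3, -2.6]
opening: 0.102
grip_force: 30.0
```

```bash
python3 -m inch '[[0,0,0,0,0,0.1,1],[0,0,0,0,0,0.1,1],[0,0,0,0,0,0.1,1],[0,0,0,0,0,0,1]]';python3 -m inch '[[0,0,0,0,0,0.06,1],[0,0,0,0,0,0.06,1],[0,0,0,0,0,0,1],[0,0,0,0,0,0,1]]'
```

```text
t: 14.65
eef_pos: [552.8, -128.4, 84.6]
tcp_rot: [-3.142, -0.0, 1.37]
ft_force: [0.8, 0.8, -2.2]
opening: 0.103
grip_force: 30.0
t: 15.15
eef_pos: [552.9, -128.5, 83.6]
tcp_rot: [3.141, -0.0, 1.37]
ft_force: [-1.6, 0.4, 3.6]
opening: 0.104
grip_force: 30.0
```

```bash
python3 -m inch '[[0,0,0,0,0,0.04,1],[0,0,0,0,0,0.04,1],[0,0,0,0,0,0,1]]'
```

```text
t: 15.52
eef_pos: [553.0, -128.5, 83.6]
tcp_rot: [3.141, 0.0, 1.37]
ft_force: [-2.4, 1.0, 12.0]
opening: 0.105
grip_force: 30.0
```

It's in contact with the floor at TCP z 83.6, exactly as predicted. I'll release, lift, and go above the knob, turned along the latch arm.

```bash
python3 -m inch '[[0,0,0,0,0,-0.06,0.9],[0,0,0,0,0,0,0.5],[0,0,0,0,0,0,0.16],[0,0,0,0,0,0,0.16],[0,0,0,0,0,0,0.16],[0,0,0,0,0,-0.4,0.16],[0,0,0,0,0,-1,0.16],[0,0,0,0,0,-2,0.16],[0,0,0,0,0,-2.6,0.16],[0,0,0,0,0,-2.6,0.16],[0,0,0,0,0,-2,0.16],[0,0,0,0,0,-1,0.16],[0,0,0,0,0,0,0.16]]'; python3 -m inch '[[0,0,0,-1.5,-1,0,0.16],[0,0,0,-2.5,-1.7,0,0.16],[0,0,0,-2.5,-1.7,0,0.16],[0,0,0,-1.4,-0.9,0,0.16],[0,0,-0.14,0,0,0,0.16],[0,0,-0.14,0,0,0,0.16],[0,0,-0.14,0,0,0,0.16],[0,0,-0.14,0,0,0,0.16],[0,0,-0.14,0,0,0,0.16],[0,0,-0.14,0,0,0,0.16],[0,0,-0.14,0,0,0,0.16],[0,0,-0.14,0,0,0,0.16],[0,0,-0.14,0,0,0,0.16],[0,0,-0.14,0,0,0,0.16],[0,0,-0.14,0,0,0,0.16],[0,0,-0.14,0,0,0,0.16],[0,0,-0.14,0,0,0,0.16],[0,0,0,0,0,0,0.16]]'
cat > knob.py <<'E'
from h import *
import sys
p=cam("wrist"); save(p,sys.argv[1])
s=env.state(); print(s["eef_pos"],s["tcp_rot"])
T=R.from_euler('xyz',s["tcp_rot"]); P,uv=cloud(p); Q=T.inv().apply(P-s["eef_pos"])
c=np.hypot(*(P[:,:2]-[540,-193]).T)
for nm,m in [("knob",(c<75)&(c>30)&(P[:,2]>142)&(P[:,2]<160)),("arm",(c<75)&(P[:,2]>117)&(P[:,2]<134))]:
    print(nm,m.sum(),"world",ang(P[m]),"tool",ang(Q[m]),np.median(P[m][:,2]))
m=(np.hypot(*(P[:,:2]-[553,-128.5]).T)<45)&(P[:,2]>90)&(P[:,2]<119)
if m.sum()>9: print("cassette top",m.sum(),ang(P[m]),np.median(P[m][:,2]),P[m][:,2].std())
E
python3 knob.py w4.png
```

```text
t: 17.15
eef_pos: [553.0, -128.5, 199.8]
tcp_rot: [3.14, 0.0, 1.37]
ft_force: [-0.4, 0.1, -0.6]
opening: 0.419
grip_force: 0.0
t: 19.4
eef_pos: [484.9, -195.4, 198.9]
tcp_rot: [3.141, -0.0, -3.094]
ft_force: [-0.1, 0.4, 0.0]
opening: 0.425
grip_force: 0.0
[ 484.9088689  -195.39367263  198.91502056] [ 3.14120563e+00 -4.04678130e-04 -3.09658227e+00]
knob 363 world (array([ 484.3, -195.8]), np.float32(13.6), np.float32(13.5), -0.728) tool (array([ 0.6, -0.4]), np.float32(13.6), np.float32(13.5), 0.772) 151.5275293452497
arm 1276 world (array([ 513.2, -193.6]), np.float32(72.2), np.float32(19.3), 0.038) tool (array([-28.4,   0.5]), np.float32(72.2), np.float32(19.3), 0.006) 126.4912700944101
cassette top 245 (array([ 549.1, -144.1]), np.float32(47.1), np.float32(10.9), 1.37) 105.38676681576908 8.422560650700525
```

View pics/w4.png

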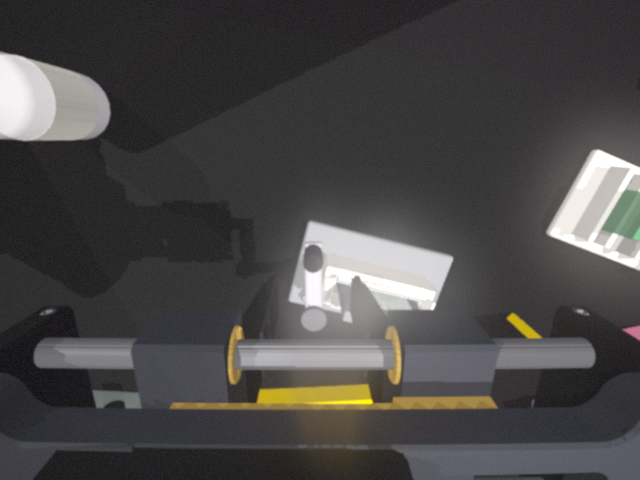

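The knob top is under the TCP (image (313,258)) and the cassette is upright in the slot. I'll cage the knob and swing it along the arc.

```bash
python3 -m inch '[[0,0,0,0.05,-0.04,1.2,0.16],[0,0,0,0,0,2,0.16],[0,0,0,0,0,2,0.16],[0,0,0,0,0,1.2,0.16],[0,0,0,0,0,0.5,0.16],[0,0,0,0,0,0,0.58],[0,0,0,0,0,0,0.58],[0,0,0,0,0,0,0.58],[0,0,0,0,0,0,0.58]]';python3 -m inch '[[0,0,0.13,-0.046,0.713,0,0.58],[0,0,0.13,-0.046,0.713,0,0.58],[0,0,0.13,-0.046,0.713,0,0.58],[0,0,0.13,-0.046,0.713,0,0.58],[0,0,0,0,0,0,0.58]]'
```

```text
t: 20.58
eef_pos: [484.8, -195.7, 130.5]
tcp_rot: [-3.141, 0.001, -3.093]
ft_force: [0.0, 0.9, -0.6]
opening: 0.215
grip_force: 0.0
t: 21.2
eef_pos: [490.7, -167.8, 130.3]
tcp_rot: [3.141, 0.0, 2.671]
ft_force: [0.9, -1.1, -0.0]
opening: 0.213
grip_force: 0.0
```

```bash
python3 -m inch '[[0,0,0.13,-0.046,0.713,0,0.58],[0,0,0.13,-0.046,0.713,0,0.58],[0,0,0.13,-0.046,0.713,0,0.58],[0,0,0.13,-0.046,0.713,0,0.58],[0,0,0.13,-0.046,0.713,0,0.58],[0,0,0.13,-0.046,0.713,0,0.58],[0,0,0.13,-0.046,0.713,0,0.58],[0,0,0.13,-0.046,0.713,0,0.58],[0,0,0.13,-0.046,0.713,0,0.58],[0,0,0,0,0,0,0.58]]'; python3 -m inch '[[0,0,0.065,-0.01,0.36,0,0.58],[0,0,0.065,-0.01,0.36,0,0.58],[0,0,0,0,0,0,0.58]]'; python3 -m inch '[[0,0,0,0,0.2,0,0.58],[0,0,0,0,0,0,0.58]]'
```

```text
t: 22.45
eef_pos: [543.6, -138.4, 130.1]
tcp_rot: [3.141, -0.0, 1.503]
ft_force: [0.5, 1.0, 0.0]
opening: 0.21
grip_force: 0.0
t: 22.82
eef_pos: [550.4, -139.3, 130.2]
tcp_rot: [-3.142, -0.0, 1.374]
ft_force: [0.1, 1.1, -0.6]
opening: 0.209
grip_force: 0.0
t: 23.08
eef_pos: [552.5, -139.5, 130.2]
tcp_rot: [3.142, -0.0, 1.372]
ft_force: [-1.0, 0.1, 0.2]
opening: 0.212
grip_force: 0.2
```

```bash
python3 -m inch '[[0,0,0,0,0.1,0,0.58],[0,0,0,0,0.05,0,0.58],[0,0,0,0,0,0,0.58]]'; python3 -m inch '[[0,0,0,0,0.1,0,0.58],[0,0,0,0,0,0,0.58]]'
```

```text
t: 23.45
eef_pos: [554.0, -139.7, 130.2]
tcp_rot: [-3.141, -0.0, 1.37]
ft_force: [-0.8, 0.9, 0.8]
opening: 0.21
grip_force: 0.6
t: 23.7
eef_pos: [554.2, -139.7, 130.1]
tcp_rot: [-3.139, -0.0, 1.37]
ft_force: [-5.7, 1.5, 3.2]
opening: 0.211
grip_force: 2.8
```

```bash
python3 -m inch '[[0,0,0,0,0.08,0,0.58],[0,0,0,0,0,0,0.58]]'
```

```text
t: 23.95
eef_pos: [554.3, -139.7, 130.0]
tcp_rot: [-3.138, -0.0, 1.37]
ft_force: [-9.6, 1.9, 3.7]
opening: 0.209
grip_force: 4.4
```

It's against the stop. Next: relieve the push, open, rise, and verify.

```bash
python3 -m inch '[[0,0,0,0,-0.2,0,0.58],[0,0,0,0,-0.18,0,0.58],[0,0,0,0,0,0,0.3],[0,0,0,0,0,0,0.16],[0,0,0,0,0,0,0.16],[0,0,0,0,0,-0.5,0.16],[0,0,0,0,0,-1.5,0.16],[0,0,0,0,0,-2.5,0.16],[0,0,0,0,0,-2.5,0.16],[0,0,0,-1,0,-2,0.16],[0,0,0,-2.5,0,0,0.16],[0,0,0,-2.5,0,0,0.16],[0,0,0,-1,0,0,0.16],[0,0,0,0,0,0,0.16],[0,0,0,0,0,0,0.16]]'
python3 knob.py w5.png; python3 - <<'E'
from h import *
p=cam("side"); cv2.imwrite("pics/s5.png",cv2.resize(p["img"][170:370,200:440,::-1],(720,600),interpolation=cv2.INTER_CUBIC))
E
```

```text
t: 25.82
eef_pos: [538.2, -207.3, 220.4]
tcp_rot: [3.142, -0.0, 1.37]
ft_force: [-1.1, -0.2, -1.0]
opening: 0.422
grip_force: 0.0
[ 538.2397508  -207.26433788  220.32133656] [ 3.14158944e+00 -2.52530516e-04  1.37041354e+00]
knob 299 world (array([ 551.1, -139.1]), np.float32(12.7), np.float32(12.7), 0.596) tool (array([69.4, -1. ]), np.float32(12.7), np.float32(12.7), 0.775) 151.72612680228855
arm 1382 world (array([ 545.8, -167.8]), np.float32(71.0), np.float32(19.3), 1.35) tool (array([40.1, -0.4]), np.float32(71.0), np.float32(19.3), 0.02) 126.24665416622301
cassette top 777 (array([ 556.8, -111. ]), np.float32(43.8), np.float32(9.6), 1.37) 113.82400551543725 0.7442164657811782
```

View pics/w5.png

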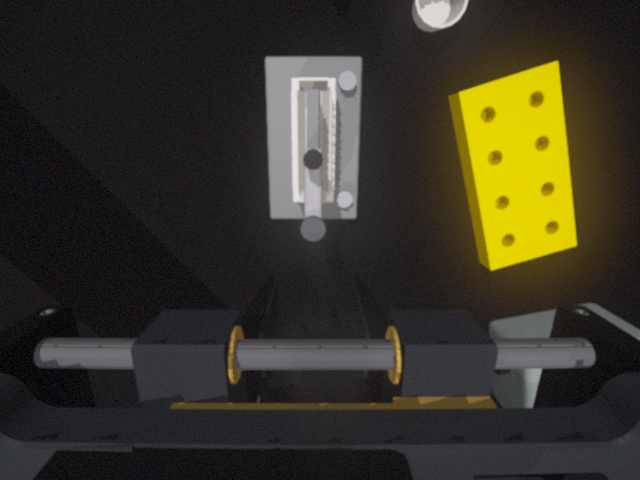

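View pics/s5.png

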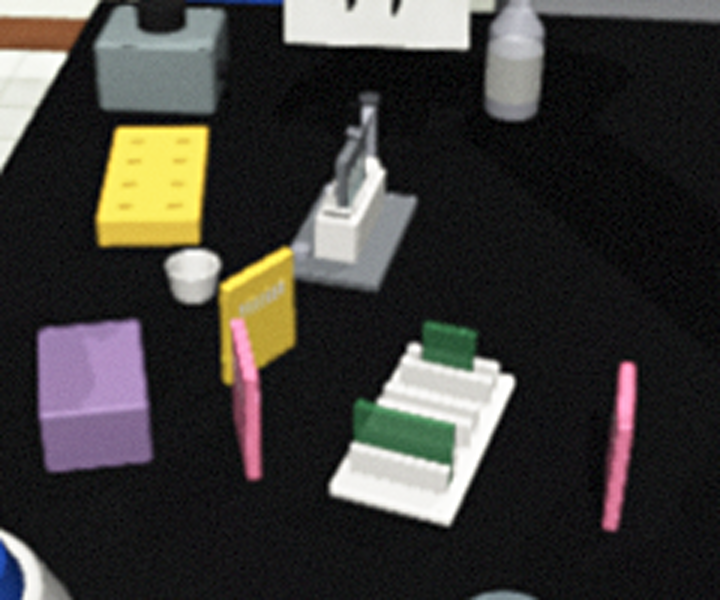

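The wrist view shows the arm lying along the cassette top, with the knob at (313,158). The side crop shows the cassette seated and the other slabs, both green plates included, still in place. The measured cassette top is 113.8 mm. Less the camera's bias of about 1.7 mm, that gives the 112 mm of a fully seated cassette.

```bash
python3 -c "
from cell import env
print(env.job_done())"
```

```text
the job is handed in; nothing more can be done
None
```

The gel cassette is seated on the slot floor and the latch arm is closed against its stop over the cassette's top edge; I handed the job in at about 26 s, with the robot clear of everything and the other slabs and bench items where they were.

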